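# Prove the repaired angle gauge on the test stud

### The job

The angle gauge has its new pointer and is still caught in the bench vise: slide the vise jaw back clear of it and lift the gauge out. Set the notch in its foot over the ridge of the test stud so that the sprung ridge gives a little under it, and rock the gauge sideways on the ridge until its free-swinging pointer settles on the index mark. Finish while still holding the gauge there with the gripper, resting on the ridge, pointer still and on the mark; leave the loose tube, the wrench and the cup alone.

Things in the scene. Friction and masses are not known exactly. Their poses are not given: they have to be found in the camera images.
- jaw_post (a point): Grip centre of the upright steel post (16 mm diameter) on the moving vise jaw, 74 mm above the table; the post is free from 38 mm below to 18 mm above this point. Axes of the bolted-down vise: +x from the post towards the gauge (85 mm from the post to the middle of the shut clamping gap), y along the jaws, z up. Pull the post along -x to open.
- vise_jaw (a joint): Slide of the moving jaw, m: 0 = shut on the gauge's foot, 0.040 = fully open (pulled along the vise's -x, towards the robot). About 5 N of friction; it stays where it is left. A lip on this jaw reaches 4.5 mm over the toe of the gauge's foot, which is freed above 0.006.
- gauge_grip (a point): Centre of the grip tab on top of the gauge: 20 mm thick (x), 40 mm wide (y), 46 mm tall, its top 21 mm above this point. The foot's underside is 181 mm below. Gauge axes: x out of the dial face (away from the robot at the start), y along the width, z up.
- gauge_notch (a point): On the gauge: where the centre line of the ridge's round bar lies when the notch sits on it; 174.5 mm below gauge_grip and 6.5 mm above the foot's underside, in the middle. The notch is a V right through the foot's thickness (along x), 40 mm wide at the mouth, 17 mm deep, flanks 50 deg from its middle plane. Same axes as the gauge.
- pointer (a joint): Angle of the gravity pointer on the dial, rad, about the gauge's x axis: 0 = pointing to the gauge's foot. It hangs plumb and settles within a second: gauge tilted by t about its own +x gives pointer = -t.
- index (a joint): Angle of the index mark on the dial, rad, same zero and sense as the pointer; set before the start (0.16 to 0.36), fixed during the job. Pointer on the mark means pointer = index, so the gauge must be tilted by -index about its +x axis (its top goes towards the gauge's own +y).
- pointer_tip (a point): Tip of the pointer: a thin black needle with a round bob, 44 mm from the dial's centre pivot (the pivot is 76 mm below gauge_grip).
- index_mark (a point): Inner edge middle of the index mark, a black block 8 mm wide on the rim of the white dial face, also 44 mm from the pivot: the pointer tip and this point coincide when the pointer is on the mark.
- stud_ridge (a point): Middle of the centre line of the test stud's ridge: a round steel bar, 16 mm diameter, 50 mm long, along this point's x axis, 65 mm above the table when unloaded (its top is 8 mm higher). Below it a 14 mm thick blade down to 34 mm above the table, on an uneven stepped casting (110 x 100 mm, bolted down). z up.
- stud_cap (a joint): How far the ridge is pressed down, m: 0 = unloaded, 0.008 = bottomed. Spring of 1500 N/m: the gauge's weight alone presses it about 0.0026 down.
- gauge: Angle gauge, loose, aluminium, 202 mm tall, about 0.4 kg; origin at the middle of the foot's underside, axes as gauge_grip. Foot 36 mm thick (x), 94 wide (y), 25 tall; neck; round dial case 110 mm diameter, 24 mm thick, centred 105 mm above the origin; tab on top. In the vise it stands upright, foot 15 mm above the table. Pointer and mark are behind a clear window.
- loose_tube: Bystander: a capped square gloss tube, 100 x 21 x 21 mm, lying on the table; origin at the middle of its underside.
- wrench: Bystander: a 140 mm wrench lying flat on the table; origin at the middle of its underside.
- cap_cup: Bystander: an open white cup, 64 mm diameter and 55 mm tall, standing on the table; origin at the middle of its underside.

How it is judged:
On the way, in this order (a step that is already met when the one before it is completed fails the run):
1. the vise jaw is slid back clear of the gauge's foot (value of joint vise_jaw above 0.009 m), for 0.2 s.
2. the gauge is lifted out of the vise by the gripper (z of gauge_notch in the frame of jaw_post above 0 m and contact force between the fingers and gauge above 1 N), for 0.2 s.
3. the notch sits on the stud's ridge and presses it down (value of joint stud_cap above 0.0012 m and z of gauge_notch in the frame of stud_ridge below 0.005 m and y of gauge_notch in the frame of stud_ridge between -0.005 and 0.005 m), for 0.1 s.
At the end, for the whole second after the job is handed in: The gripper still holds the gauge (over 2 N); its notch sits on the ridge (within 5 mm across and in height, 22 mm along the bar) and presses it down at least 1.2 mm; the pointer is at rest with its tip within 4 mm of the middle of the 8 mm wide mark; the vise jaw is still open (over 9 mm) (all of step 3 and contact force between the fingers and gauge above 2 N and x of gauge_notch in the frame of stud_ridge between -0.022 and 0.022 m and distance between pointer_tip and index_mark below 0.004 m and velocity of joint pointer between -0.15 and 0.15 rad/s and value of joint vise_jaw above 0.009 m); the arm keeps its last pose, push and grip.
It fails at once if a bystander is pushed more than 25 mm (distance of any of loose_tube, wrench, cap_cup from where it was at the start of the episode above 0.025 m).
It also fails if it takes over 61 s, if anything falls off the work surface, if the arm or the gripper's body presses on something with over 40 N, if the wrist force passes 120 N, or if a joint passes its speed limit or range.

### The arm

A 6-joint arm with a two-finger parallel gripper is mounted at the origin on the work surface. World frame = base frame: x ahead of the robot, y to its left, z up, the work surface at z = 0. Lengths are in m, angles in rad, forces in N, time in s.
With the tool pointing down it reaches from about 0.3 to 0.775 m from the base axis. Payload 14.6 kg.
Tool frame: the origin (TCP) lies at the very end of the fingers, on their centre line; the grasp point (between the pads) lies 19 mm behind it; z points along the fingers, y is the direction in which the jaws open and shut (so a half turn about z gives the same grasp; the last joint's range is limited). The gripper opens to 94 mm and grips with 3 to 60 N. Pads are 16 mm wide; open, the fingers measure 119 mm over their backs; the gripper's body (75 mm by 177 mm) begins 78 mm behind the grasp point.
Start: joints at [-1.338, 0.3, 1.521, -0, 1.321, -0.067], TCP at [0.162, -0.525, 0.205] pointing down, gripper open.
Joint ranges: [-3.03, 3.03], [-0.79, 2.21], [0.23, 2.52], [-1.04, 4.18], [0, 3.07], [-2.55, 2.55]. Speed limits (rad/s): [2.22, 2.22, 2.57, 3.14, 3.14, 3.14].

### API

Orientations are given as [roll, pitch, yaw] about the fixed x, y, z axes, in that order (R = Rz(yaw) Ry(pitch) Rx(roll)).
In Python, from station import status, camera, ctrl gives the robot as it stands. The module is installed in compiled form; this text tells all that it offers.
- The arm moves only by the shell command python3 -m jog 'ROWS' [FORCE]. ROWS is JSON, a list of rows, each a list of 7 numbers: the shift along the tool's x, y, z each as a share of 1000 mm, from -1 to 1, then the turn, a rotation vector about the tool's x, y, z each as a share of pi/2 rad, from -1 to 1, then the opening, from -1 (shut) to 1 (fully open), so that 0 is half open. A call has 1 to 20 rows; each row is the pose to reach, as a shift and turn from the pose measured when the call began, along the tool's axes at that moment; what a row does not reach only later rows make up. A row lasts 1/10 s, in which the tool goes at most 50 mm and 8.59 degrees, less where a joint would pass 70% of its speed; a pose out of reach is approached as far as the arm can. A call with a number of a shift or a turn outside -1 to 1 is refused whole. A call with a gripper value outside its range is refused whole. The fingers move at their own pace and stop on an object; FORCE is the grip in N (left out, the last holds). Time passes only in rows, so rows that repeat a pose let the fingers close. It gives the time, the measured TCP pose, the force and the opening at its end, in the units of the state.
- status.get_obs(): the state, without advancing time (a new reading comes with each control period).
- camera(name): name is "scene" or "top"; returns a dict with "image" (384x512x3 uint8, red, green, blue), "fx", "fy", "cx", "cy" (pixels), "world_from_camera" (4x4, takes a point from camera to world coordinates). Camera axes: x right, y down, z forward; pixel columns grow to the right and rows downward; lengths in m; the calibration is good to about 2 mm. A picture is of the moment at which its call begins. There is no depth.
- ctrl.hand_in(): hands the job in, once; it reports no verdict.
The state is a dict: "time_s": time; "qpos": joint angles; "joint_vel": joint speeds; "tau": joint torques, N m; "ee_pos": TCP position; "eef_rot": TCP orientation; "force": force on the tool from outside, world axes, zero at the start; "moment": the same for the moment, N m; "grip_width": finger opening in m.
Only numpy, scipy, OpenCV 4.12 (cv2) and the standard library are available. Lean on these libraries where they do the work, as an engineer would, in place of code of your own. Each camera call takes 0.05 s, during which the arm holds its last target.

## Working session

There is one attempt and no reset: what is moved stays moved. The work goes in short steps, Python scripts to look and compute and a shell command to move; the robot and the scene stay as the last step left them, time stands still between calls to the robot, and variables do not carry over. Pictures are saved under pics/ and viewed, and the job is handed in when it is done.

```bash
mkdir -p pics; cat > h.py <<'E'
import numpy as np, cv2
from station import status, camera, ctrl
from scipy.spatial.transform import Rotation as R
def snap(name,fn):
    c=camera(name); cv2.imwrite('pics/'+fn,cv2.cvtColor(c['image'],cv2.COLOR_RGB2BGR)); np.save('pics/'+fn+'.npy',c,allow_pickle=True); return c
def load(fn): return np.load('pics/'+fn+'.npy',allow_pickle=True).item()
def px(c,u,v,z):
    T=np.array(c['world_from_camera']); d=T[:3,:3]@np.array([(u-c['cx'])/c['fx'],(v-c['cy'])/c['fy'],1]); o=T[:3,3]
    return o+d*(z-o[2])/d[2]
def proj(c,p):
    T=np.linalg.inv(np.array(c['world_from_camera'])); q=T[:3,:3]@np.array(p)+T[:3,3]
    return np.array([c['fx']*q[0]/q[2]+c['cx'],c['fy']*q[1]/q[2]+c['cy']])
E
python3 - <<'E'
from h import *
for n in('scene','top'):
    c=snap(n,n+'0.png'); print(n,c['fx'],c['cx'],c['cy'],np.round(c['world_from_camera'],3).tolist())
print(status.get_obs())
E
```

```text
scene 462.8189952721288 254.34555650691846 184.47772653155258 [[0.174, 0.751, -0.637, 1.062], [0.985, -0.122, 0.124, -0.092], [0.015, -0.649, -0.76, 0.717], [0.0, 0.0, 0.0, 1.0]]
top 454.6354574771295 256.5304344074704 196.73785649586927 [[-0.012, -0.995, 0.101, 0.466], [-1.0, 0.011, -0.012, 0.003], [0.011, -0.101, -0.995, 1.061], [0.0, 0.0, 0.0, 1.0]]
{'time_s': 0.1, 'qpos': array([-1.33759827e+00,  3.00442798e-01,  1.52150605e+00,  1.35178603e-05,
        1.32070054e+00, -6.65858625e-02]), 'joint_vel': array([ 1.50063835e-03, -1.57539719e-03,  4.24275816e-05,  5.16200119e-04,
       -3.35448280e-04,  1.40352379e-03]), 'tau': array([ 7.27749193e-05, -5.32644689e+01, -3.53284478e+01,  7.08851824e-02,
        2.34431477e-02, -6.50048241e-05]), 'ee_pos': array([ 0.16237708, -0.52524238,  0.20493359]), 'eef_rot': array([-3.14053913e+00, -8.33766653e-05,  2.99780519e-01]), 'force': array([ 0.59705766, -0.00385206, -0.12107336]), 'moment': array([-0.01238588, -0.04062441,  0.02137505]), 'grip_width': 0.0938895811408914}
```

View pics/scene0.png

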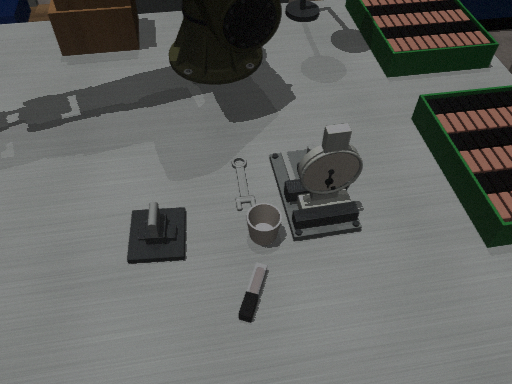

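View pics/top0.png

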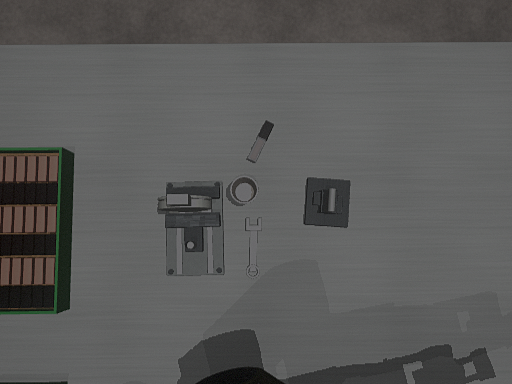

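The scene view has the gauge in the vise around (330,170), the stud at (155,230), the cup at (264,222), the wrench at (243,185) and the tube at (253,292). In the top view the post is near (190,245), the tab near (178,199) and the ridge near (331,200). I'll enlarge these areas to measure.

```bash
python3 - <<'E'
import cv2,numpy as np
t=cv2.imread('pics/top0.png'); s=cv2.imread('pics/scene0.png')
def cr(im,u0,v0,u1,v1,k,fn,g=1.6):
    a=im[v0:v1,u0:u1]; a=cv2.resize(a,None,fx=k,fy=k,interpolation=cv2.INTER_CUBIC); a=np.clip((a/255.)**(1/g)*255,0,255).astype('uint8')
    for u in range(u0-u0%10+10,u1,10): cv2.putText(a,str(u),((u-u0)*k-8,8),0,.3,(0,255,255),1); cv2.line(a,((u-u0)*k,10),((u-u0)*k,14),(0,255,255),1)
    for v in range(v0-v0%10+10,v1,10): cv2.putText(a,str(v),(0,(v-v0)*k+3),0,.3,(0,255,255),1); cv2.line(a,(20,(v-v0)*k),(24,(v-v0)*k),(0,255,255),1)
    cv2.imwrite('pics/'+fn,a)
cr(t,150,170,230,285,5,'t_v.png'); cr(t,295,170,360,235,8,'t_s.png')
cr(s,265,115,370,240,4,'s_v.png'); cr(s,120,190,200,270,7,'s_s.png')
E
```

```text
(no output)
```

View pics/t_v.png

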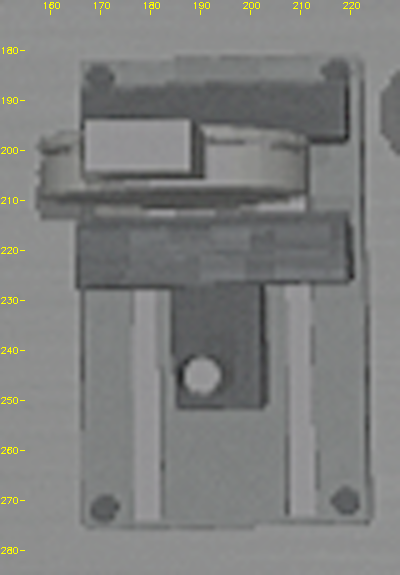

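View pics/t_s.png

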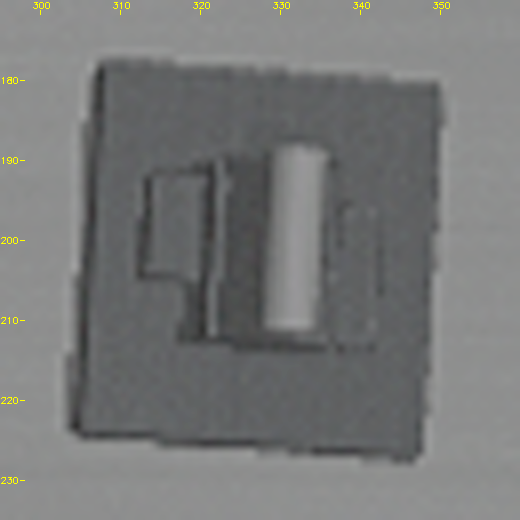

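View pics/s_v.png

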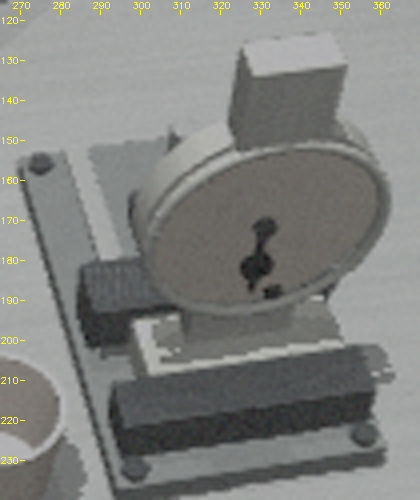

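View pics/s_s.png

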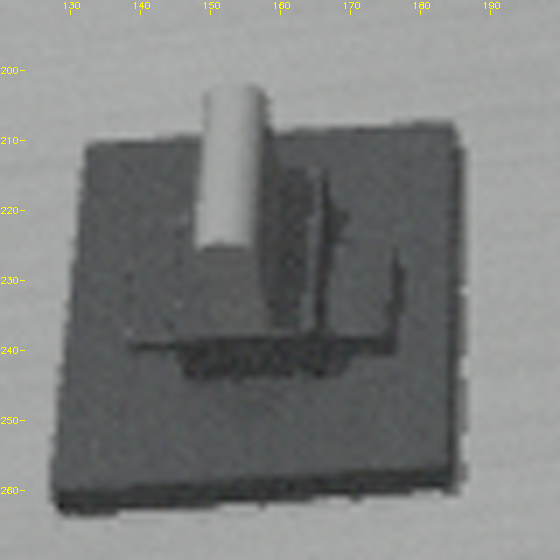

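```bash
python3 - <<'E'
from h import *
c=load('top0.png'); s=load('scene0.png')
f=lambda *a:np.round(px(*a)*1000,1)
print('post',f(c,190.2,245,.092))
print('tabtop c',f(c,177.2,199.6,.217)); 
for p in [(166.8,194.3),(187.8,194),(188.5,205),(167,205.2)]: print(f(c,*p,.217))
# scene tab top corners
for p in [(325.5,127),(348,123.5),(351.5,130.5),(327.5,134)]: print('s',f(s,*p,.217))
print('vise base bolts'); 
for p in [(170,185),(217,184),(171,271.5),(219,270)]: print(f(c,*p,.01))
print('fixed jaw ends',f(c,166.5,195,.05),f(c,219.5,198,.05))
print('rails',f(c,179,290-62,.01),f(c,180,273,.01))
# ridge
print('ridge ends top view z73',f(c,333,188,.073),f(c,330,211,.073))
for p in [(329.2,188.2),(336,188.5),(333.2,211.3),(327.5,211)]: print(f(c,*p,.068))
print('scene ridge',f(s,154.5,202.5,.073),f(s,151.5,225,.073), 'pt',f(s,152.5,238,.034))
# stud base corners
b=[f(c,*p,.01) for p in [(307,177.5),(350,180.5),(347,227.5),(304,224)]]; print(b, np.mean(b,0))
for n,p in dict(cup=(242,190),wr1=(254,224),wr2=(252,271),tu1=(267,123),tu2=(252,160)).items(): print(n,f(c,*p,.01 if n!='cup' else .055))
E
```

```text
post [462.6 133.3  92. ]
tabtop c [547.3 141.  217. ]
[557.4 160.4 217. ]
[557.6 121.3 217. ]
[537.  119.9 217. ]
[537.1 159.8 217. ]
s [542.9 122.3 217. ]
s [540.6 160.4 217. ]
s [557.3 160.9 217. ]
s [559.1 121.  217. ]
vise base bolts
[601.6 191.6  10. ]
[602.8  82.5  10. ]
[402.7 187.9  10. ]
[404.7  78.5  10. ]
fixed jaw ends [574.  192.1  50. ] [566.  74.  50.]
rails [501.6 170.2  10. ] [399.1 167.4  10. ]
ridge ends top view z73 [ 583.1 -176.4   73. ] [ 532.7 -168.4   73. ]
[ 583.4 -168.9   68. ]
[ 582.5 -183.9   68. ]
[ 532.3 -176.3   68. ]
[ 533.1 -163.8   68. ]
scene ridge [ 535.4 -168.2   73. ] [ 583.5 -174.9   73. ] pt [ 583.  -179.1   34. ]
[array([ 616. , -127.7,   10. ]), array([ 607.9, -228.2,   10. ]), array([ 498.3, -217.7,   10. ]), array([ 507.5, -118.3,   10. ])] [ 557.425 -172.975   10.   ]
cup [582.9  23.5  55. ]
wr1 [508.8  -2.6  10. ]
wr2 [401.5   3.1  10. ]
tu1 [746.9 -36.   10. ]
tu2 [6.587e+02 4.000e-01 1.000e+01]
```

```bash
cat >> h.py <<'E'
def rel(p,rpy=None,Rt=None):
    o=status.get_obs(); R0=R.from_euler('xyz',o['eef_rot']); Rt=R.from_euler('xyz',rpy) if Rt is None else Rt
    d=R0.inv().apply(np.array(p)-o['ee_pos']); w=(R0.inv()*Rt).as_rotvec()/(np.pi/2)
    print('row',np.round(d,4),np.round(w,4),'angdeg',np.degrees(np.linalg.norm(w)*np.pi/2))
E
python3 - <<'E'
from h import *
rel([.4626,.1333,.205],[np.pi,0,.019])
# stud bar refine: PCA of bright pixels
c=load('top0.png'); g=cv2.cvtColor(c['image'],cv2.COLOR_RGB2GRAY); sub=g[180:220,322:345]; 
m=(sub>110); print(sub[20]); 
n,l,st,ce=cv2.connectedComponentsWithStats(m.astype('uint8'))
for i in range(1,n):
    if st[i,4]>40:
        ys,xs=np.where(l==i); vx=cv2.fitLine(np.c_[xs,ys].astype('float32'),cv2.DIST_L2,0,.01,.01).ravel(); print(st[i],ce[i]+[322,180],vx)
        cen=ce[i]+[322,180]; a=px(c,*(cen-10*vx[:2]),.072);b=px(c,*(cen+10*vx[:2]),.072); print((a+b)/2,np.degrees(np.arctan2((a-b)[1],(a-b)[0])))
E
```

```text
row [ 4.813e-01 -5.405e-01  5.000e-04] [-0.0007  0.      0.1788] angdeg 16.087654416920902
[ 57  39  36  39  37  36  53  76  91 109 109 102  93  48  57  41  55  56
  52  57  49  56  56]
```

```bash
python3 -m jog '[[0.481,-0.54,0,0,0,0.179,1],[0.481,-0.54,0,0,0,0.179,1],[0.481,-0.54,0,0,0,0.179,1],[0.481,-0.54,0,0,0,0.179,1],[0.481,-0.54,0,0,0,0.179,1],[0.481,-0.54,0,0,0,0.179,1],[0.481,-0.54,0,0,0,0.179,1],[0.481,-0.54,0,0,0,0.179,1],[0.481,-0.54,0,0,0,0.179,1],[0.481,-0.54,0,0,0,0.179,1],[0.481,-0.54,0,0,0,0.179,1],[0.481,-0.54,0,0,0,0.179,1],[0.481,-0.54,0,0,0,0.179,1],[0.481,-0.54,0,0,0,0.179,1],[0.481,-0.54,0,0,0,0.179,1],[0.481,-0.54,0,0,0,0.179,1],[0.481,-0.54,0,0,0,0.179,1],[0.481,-0.54,0,0,0,0.179,1]]' 40
python3 - <<'E'
from h import *
c=snap('scene','s1.png');snap('top','t1.png')
rel([.4626,.1333,.055],[np.pi,0,.019])
c=load('top0.png'); g=cv2.cvtColor(c['image'],cv2.COLOR_RGB2GRAY); sub=g[180:220,322:345]; 
m=(sub>68)
n,l,st,ce=cv2.connectedComponentsWithStats(m.astype('uint8'))
for i in range(1,n):
    if st[i,4]>40:
        ys,xs=np.where(l==i); vx=cv2.fitLine(np.c_[xs,ys].astype('float32'),cv2.DIST_L2,0,.01,.01).ravel(); print(st[i],ce[i]+[322,180],vx)
        cen=ce[i]+[322,180]; a=px(c,*(cen-10*vx[:2]),.071);b=px(c,*(cen+10*vx[:2]),.071); print((a+b)/2,np.degrees(np.arctan2((a-b)[1],(a-b)[0])))
E
```

```text
time_s: 1.9
ee_pos: [0.4621, 0.1318, 0.2055]
eef_rot: [-3.141, 0.0, 0.018]
force: [0.2, -0.1, 0.4]
grip_width: 0.0943
row [ 0.0003 -0.0014  0.1507] [-0.0006 -0.     -0.0011] angdeg 0.11782448265866252
[  6   8   8  24 139] [331.62589928 199.23741007] [ 0.05721621 -0.9983618   9.625899   19.23741   ]
[ 0.55865406 -0.17303718  0.071     ] 175.10478500308554
```

View pics/s1.png

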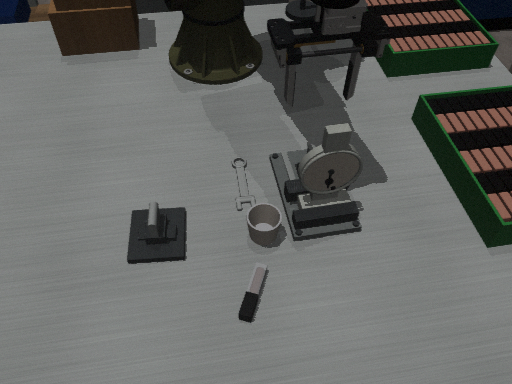

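The open gripper is above and behind the gauge, with its fingers at about (290,90) and (352,80), so they straddle the post. I'll descend onto it.

```bash
python3 - <<'E'
from h import *
s=load('s1.png');t=load('t1.png'); print(proj(s,[.462,.132,.2055]),proj(t,[.462,.132,.2055]))
E
python3 -m jog '[[0,-0.0014,0.04,0,0,0,0],[0,-0.0014,0.08,0,0,0,0],[0,-0.0014,0.11,0,0,0,0],[0,-0.0014,0.13,0,0,0,0],[0,-0.0014,0.15,0,0,0,0],[0,-0.0014,0.15,0,0,0,0],[0,-0.0014,0.15,0,0,0,0]]' 40
python3 - <<'E'
from h import *
snap('scene','s2.png');snap('top','t2.png'); o=status.get_obs(); print(o['force'],o['moment'])
E
```

```text
[317.3123035   99.89062429] [182.75293022 245.59417404]
time_s: 2.7
ee_pos: [0.4624, 0.1329, 0.0564]
eef_rot: [-3.141, -0.0, 0.016]
force: [0.4, -0.2, 1.1]
grip_width: 0.0475
[0.53704504 0.02593649 0.81822094] [0.08606841 0.01872906 0.0135756 ]
```

View pics/s2.png

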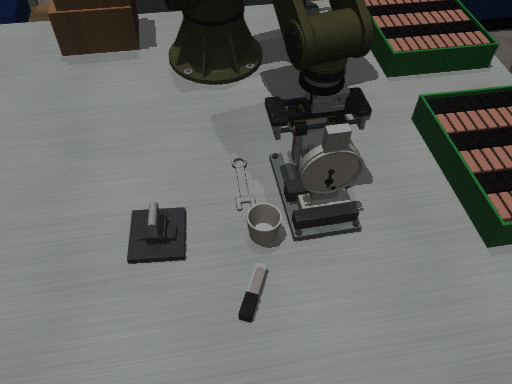

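View pics/t2.png

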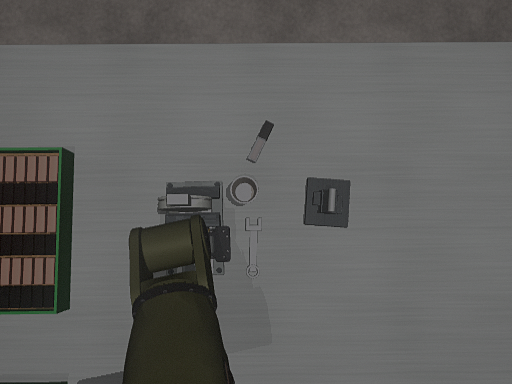

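The gripper is down behind the gauge with one finger visible at (297,150), and the gauge hasn't moved. Contact force is about 1 N. Now I'll close on the post.

```bash
python3 -m jog '[[0,0,0,0,0,0,-1],[0,0,0,0,0,0,-1],[0,0,0,0,0,0,-1],[0,0,0,0,0,0,-1],[0,0,0,0,0,0,-1],[0,0,0,0,0,0,-1],[0,0,0,0,0,0,-1]]' 40
```

```text
time_s: 3.5
ee_pos: [0.4629, 0.1335, 0.0571]
eef_rot: [-3.14, -0.002, 0.017]
force: [-1.4, 4.0, 2.7]
grip_width: 0.0149
```

```bash
python3 -m jog '[[-0.004,0,0,0,0,0,-1],[-0.008,0,0,0,0,0,-1],[-0.012,0,0,0,0,0,-1],[-0.016,0,0,0,0,0,-1],[-0.02,0,0,0,0,0,-1],[-0.024,0,0,0,0,0,-1],[-0.028,0,0,0,0,0,-1],[-0.028,0,0,0,0,0,-1],[-0.028,0,0,0,0,0,-1],[-0.028,0,0,0,0,0,-1]]' 40
python3 - <<'E'
from h import *
snap('scene','s3.png')
E
```

```text
time_s: 4.5
ee_pos: [0.435, 0.133, 0.0571]
eef_rot: [-3.14, -0.002, 0.017]
force: [-0.4, 2.3, 2.6]
grip_width: 0.0157
```

View pics/s3.png

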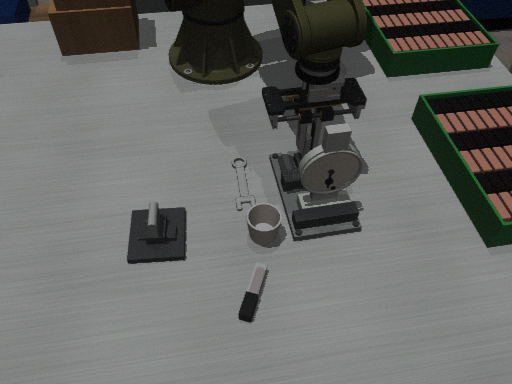

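The jaw is back: its end is now at about (288,170), up from (290,187), and the fingers are still on the post. Next I'll open the gripper and go up.

```bash
python3 -m jog '[[0,0,0,0,0,0,-0.2],[0,0,0,0,0,0,0],[0,0,0,0,0,0,0],[0,0,0,0,0,0,0],[0,0,-0.04,0,0,0,0],[0,0,-0.08,0,0,0,0],[0,0,-0.13,0,0,0,0.5],[0,0,-0.18,0,0,0,0.5],[0,0,-0.22,0,0,0,0.5],[0,0,-0.22,0,0,0,0.5],[0,0,-0.22,0,0,0,0.5]]' 40
python3 - <<'E'
from h import *
snap('scene','s4.png');snap('top','t4.png')
import subprocess
t=cv2.imread('pics/t4.png'); s=cv2.imread('pics/s4.png')
def cr(im,u0,v0,u1,v1,k,fn,g=1.6):
    a=im[v0:v1,u0:u1]; a=cv2.resize(a,None,fx=k,fy=k,interpolation=cv2.INTER_CUBIC); a=np.clip((a/255.)**(1/g)*255,0,255).astype('uint8')
    for u in range(u0-u0%10+10,u1,10): cv2.putText(a,str(u),((u-u0)*k-8,8),0,.3,(0,255,255),1); cv2.line(a,((u-u0)*k,10),((u-u0)*k,14),(0,255,255),1)
    for v in range(v0-v0%10+10,v1,10): cv2.putText(a,str(v),(0,(v-v0)*k+3),0,.3,(0,255,255),1); cv2.line(a,(20,(v-v0)*k),(24,(v-v0)*k),(0,255,255),1)
    return a
a=cr(s,265,115,370,240,4,'');b=cr(t,150,170,230,285,4,''); h=max(a.shape[0],b.shape[0]); 
o=np.zeros((h,a.shape[1]+b.shape[1],3),'uint8'); o[:a.shape[0],:a.shape[1]]=a; o[:b.shape[0],a.shape[1]:]=b; cv2.imwrite('pics/c4.png',o)
E
```

```text
time_s: 5.65
ee_pos: [0.4346, 0.1326, 0.277]
eef_rot: [-3.14, -0.003, 0.017]
force: [-0.1, -0.7, -0.7]
grip_width: 0.0705
```

View pics/c4.png

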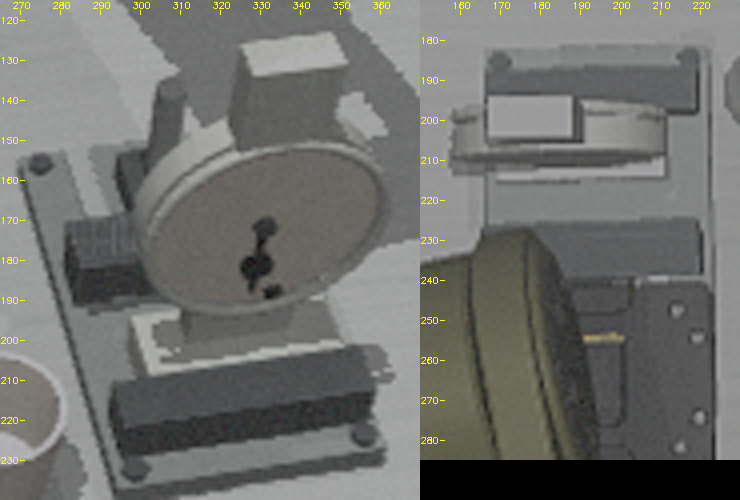

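The gauge is undisturbed and the jaw clears it by about 28 mm. In the scene view the pointer's pivot is at (331,171), its tip at (327,188) and the index mark at (333,188). I'll measure the mark's angle on the dial plane.

```bash
python3 - <<'E'
from h import *
s=load('s4.png'); c=load('t4.png'); g=cv2.cvtColor(s['image'],cv2.COLOR_RGB2GRAY)
print(g[164:194,320:345:1])
Rg=R.from_euler('z',0.019).as_matrix()
P=np.array([.5475,.141,.120])
for dx in (.010,.013):
  n=Rg[:,0]; o=P+dx*n
  print('predict pivot px',proj(s,o),'tip0',proj(s,o+[0,0,-.044]),[ (a,proj(s,o+Rg@[0,.044*np.sin(a),-.044*np.cos(a)]).round(1)) for a in(.16,.2,.24,.28,.32,.36)])
print('tab centre now'); 
for p in [(166.8,194.3),(187.8,194),(188.5,205),(167,205.2)]: print(px(c,*p,.217))
E
```

```text
[[ 58  61  60  57  59  58  57  54  59  59  61  59  60  56  60  61  58  60
   61  64  55  59  61  59  61]
 [ 61  58  58  61  54  61  60  62  60  57  60  59  61  62  61  62  62  59
   63  63  59  57  56  55  61]
 [ 60  59  55  59  58  58  55  58  60  59  58  60  60  61  65  61  63  62
   61  62  60  61  61  61  63]
 [ 57  58  57  59  60  59  57  58  59  60  62  62  61  64  59  62  63  60
   58  60  59  60  63  58  62]
 [ 58  61  59  57  58  58  56  58  59  59  63  58  60  64  60  57  61  59
   59  61  59  62  60  60  62]
 [ 59  59  62  61  61  57  61  59  58  57  40  38  33  49  59  60  60  58
   64  60  60  60  58  61  62]
 [ 60  59  61  56  56  58  58  56  55  29  17  25  23  31  60  60  57  62
   59  63  61  57  63  61  60]
 [ 61  62  56  63  57  61  58  57  24  19  23  24  21  24  44  57  61  59
   61  56  57  61  59  61  62]
 [ 61  56  59  58  59  60  62  54  31  21  17  18  18  24  43  60  60  54
   61  59  59  58  57  61  63]
 [ 64  59  59  61  60  64  59  59  55  19  19  21  18  29  58  61  58  57
   56  60  58  57  58  58  61]
 [ 56  60  60  62  59  58  60  58  59  17  16  19 
[... 2033 characters left out ...]
 68  68  71  69]]
predict pivot px [330.89845804 172.95716105] tip0 [327.47443531 189.19225022] [(0.16, array([331.2, 188.5])), (0.2, array([332.2, 188.2])), (0.24, array([333.1, 187.9])), (0.28, array([334. , 187.7])), (0.32, array([335. , 187.3])), (0.36, array([335.9, 187. ]))]
predict pivot px [331.4128059  174.22385085] tip0 [327.96040388 190.44524444] [(0.16, array([331.7, 189.7])), (0.2, array([332.7, 189.5])), (0.24, array([333.6, 189.2])), (0.28, array([334.5, 188.9])), (0.32, array([335.5, 188.6])), (0.36, array([336.4, 188.3]))]
tab centre now
[0.55744376 0.16037884 0.217     ]
[0.55759219 0.12131501 0.217     ]
[0.53700106 0.11994399 0.217     ]
[0.53706116 0.15984282 0.217     ]
```

```bash
python3 - <<'E'
from h import *
rel([.5473,.1405,.277],[np.pi,0,.017])
E
```

```text
row [ 0.1133 -0.0061 -0.0014] [-0.0007  0.0003 -0.0001] angdeg 0.07222320774576996
```

```bash
python3 -m jog '[[0.04,-0.002,0,0,0,0,0.8],[0.08,-0.006,0,0,0,0,0.8],[0.113,-0.006,0,0,0,0,0.8],[0.113,-0.006,0,0,0,0,0.8],[0.113,-0.006,0,0,0,0,0.8],[0.113,-0.006,0,0,0,0,0.8]]' 40
python3 - <<'E'
from h import *
snap('scene','s5.png'); snap('top','t5.png')
rel([.5473,.1405,.180],[np.pi,0,.017])
E
```

```text
time_s: 6.35
ee_pos: [0.5462, 0.1404, 0.275]
eef_rot: [-3.141, 0.002, 0.017]
force: [-0.3, 0.3, -0.3]
grip_width: 0.0849
row [0.0011 0.0001 0.0958] [-0.0007  0.0002  0.0001] angdeg 0.06928192039692244
```

View pics/s5.png

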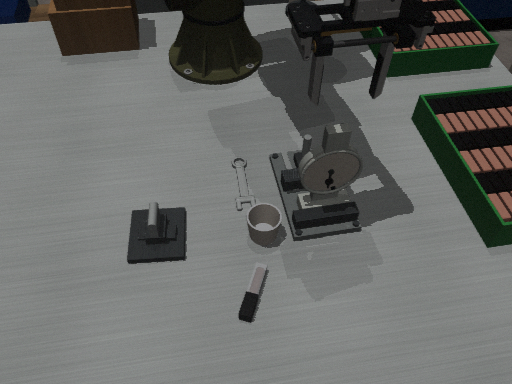

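The fingers, with tips at about (317,103) and (376,95), straddle the tab at (336,130). I'll descend and grip.

```bash
python3 -m jog '[[0.001,0,0.03,0,0,0,0.8],[0.001,0,0.06,0,0,0,0.8],[0.001,0,0.08,0,0,0,0.8],[0.001,0,0.095,0,0,0,0.8],[0.001,0,0.095,0,0,0,0.5],[0.001,0,0.095,0,0,0,0.2],[0.001,0,0.095,0,0,0,0],[0.001,0,0.095,0,0,0,-0.1],[0.001,0,0.095,0,0,0,-0.2],[0.001,0,0.095,0,0,0,-0.4],[0.001,0,0.095,0,0,0,-1],[0.001,0,0.095,0,0,0,-1],[0.001,0,0.095,0,0,0,-1],[0.001,0,0.095,0,0,0,-1],[0.001,0,0.095,0,0,0,-1],[0.001,0,0.095,0,0,0,-1]]' 50
python3 - <<'E'
from h import *
snap('scene','s6.png'); print(status.get_obs()['ee_pos'])
E
```

```text
time_s: 8.05
ee_pos: [0.5474, 0.1407, 0.1811]
eef_rot: [-3.14, -0.0, 0.017]
force: [0.1, 1.9, 5.2]
grip_width: 0.0397
[0.54735619 0.14064569 0.18105101]
```

View pics/s6.png

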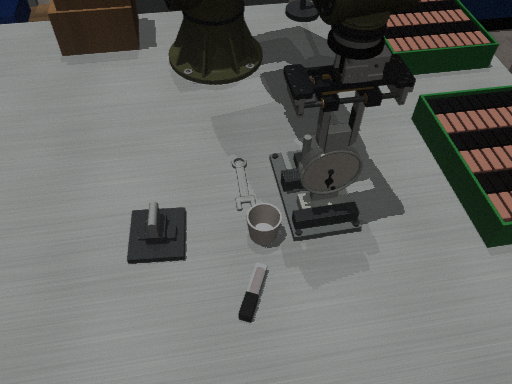

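```bash
python3 -m jog '[[0,0,-0.01,0,0,0,-1],[0,0,-0.02,0,0,0,-1],[0,0,-0.04,0,0,0,-1],[0,0,-0.06,0,0,0,-1],[0,0,-0.08,0,0,0,-1],[0,0,-0.1,0,0,0,-1],[0,0,-0.12,0,0,0,-1],[0,0,-0.12,0,0,0,-1],[0,0,-0.12,0,0,0,-1],[0,0,-0.12,0,0,0,-1]]' 50
python3 - <<'E'
from h import *
c=snap('scene','s7.png'); print(status.get_obs()['force'])
# scene-camera estimate of the bar
g=cv2.cvtColor(c['image'],cv2.COLOR_RGB2GRAY); print(g[200:228:2,146:162])
rel([.5575,-.1725,.301],[np.pi,0,-.1])
E
```

```text
time_s: 9.1
ee_pos: [0.547, 0.1404, 0.2997]
eef_rot: [-3.141, 0.002, 0.017]
force: [0.6, 0.3, -5.7]
grip_width: 0.0399
[ 0.02285836 -0.36471895 -4.86118924]
[[142 140 140 139 138 135 138 139 136 136 137 138 139 137 134 137]
 [138 136 134 136 130 133 137 128 124 110 105 119 137 136 137 138]
 [138 135 131 107 126 132 133 131 123 108  85  66  90 136 134 134]
 [135 140 134 115 126 132 135 132 120 103  80  62  90 135 137 138]
 [136 134 129 110 127 130 134 132 122 105  80  48  46 103 106  99]
 [ 49  49  63 112 130 130 135 127 116 101  76  43  36  41  48  47]
 [ 50  45  67 119 132 134 133 129 114  92  72  43  36  39  51  50]
 [ 48  49  72 121 131 136 131 129 111  90  70  37  34  35  34  36]
 [ 45  51  86 120 133 132 130 120 113  89  65  38  38  35  32  34]
 [ 44  55  92 125 133 134 127 121 105  89  59  36  34  32  34  28]
 [ 64  58 108 127 132 134 126 120 108  85  57  30  36  29  28  28]
 [ 45  59 112 128 136 131 125 116  98  82  53  35  35  33  28  32]
 [ 47  62 113 127 110  94 109  99 101  81  51  32  29  32  32  32]
 [ 49  53  54  53  48  52  50  50  46  45  47  34  32  31  24  30]]
row [ 0.0051  0.313  -0.0015] [-0.0006  0.0012  0.0746] angdeg 6.714321191130135
```

View pics/s7.png

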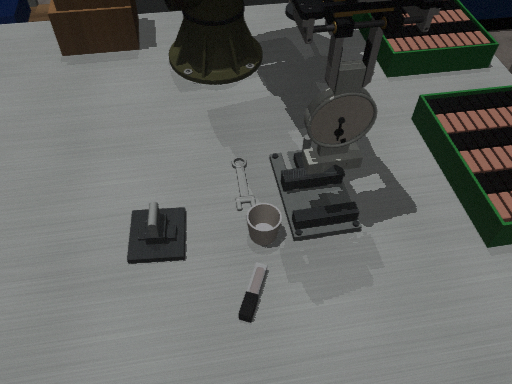

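The gauge hangs plumb from the gripper, with its foot at about (325,158) and the force reading about -5 N. Next I'll fit the ridge pose to both views.

```bash
python3 - <<'E'
from h import *
from scipy.optimize import least_squares
s=load('s7.png'); t=load('top0.png')
def hull(c,p):
    x,y,a=p; th=np.linspace(0,2*np.pi,40)
    pts=[]
    for e in(-.025,.025):
        for q in th:
            l=np.array([e,.008*np.cos(q),.008*np.sin(q)]); pts.append(proj(c,[x+l[0]*np.cos(a)-l[1]*np.sin(a),y+l[0]*np.sin(a)+l[1]*np.cos(a),.065+l[2]]))
    return cv2.convexHull(np.array(pts,'float32'))
# silhouette points (pixel-edge coordinates)
S=[(148.6,205),(148.2,212),(147.6,220),(147.4,223),(158.2,205),(158.0,208),(154,201.8)]
T=[(329.3,190),(328.0,209),(336.2,190),(334,208),(333,187.9),(330.5,211.5)]
g=cv2.cvtColor(t['image'],cv2.COLOR_RGB2GRAY); print(g[186:214:2,324:342])
f=lambda p:[cv2.pointPolygonTest(hull(s,p),q,True) for q in S]+[cv2.pointPolygonTest(hull(t,p),q,True) for q in T]
r=least_squares(f,[.558,-.172,-.1],diff_step=1e-3,x_scale=[.01,.01,.1]); print(r.x,np.round(r.fun,2))
for k,idx in(('scene',slice(0,7)),('top',slice(7,13))):
    r2=least_squares(lambda p:np.array(f(p))[idx],[.558,-.172,-.1],diff_step=1e-3,x_scale=[.01,.01,.1]); print(k,r2.x,np.round(r2.fun,2))
E
```

```text
[[ 59  55  50  49  53  49  52  54  52  55  54  54  56  57  52  55  56  57]
 [ 58  54  52  49  49  57  69  79  90  74  73  57  50  55  57  55  57  56]
 [ 38  39  39  39  38  64  86  99 108 110 102  75  38  46  55  55  57  54]
 [ 39  38  40  38  33  67  84 101 109 108 100  69  53  50  58  54  54  53]
 [ 38  40  39  37  38  70  87 100 107 106  98  65  51  50  55  56  55  54]
 [ 39  38  39  39  38  74  87 104 107 103  96  61  53  38  61  60  55  66]
 [ 39  34  36  36  47  75  90 107 107 104  94  47  53  43  54  54  53  55]
 [ 36  39  37  36  53  76  91 109 109 102  93  48  57  41  55  56  52  57]
 [ 38  39  37  35  54  78  91 110 108 100  91  39  55  54  55  54  52  56]
 [ 40  39  38  32  62  81  94 108 109  99  87  51  67  58  55  55  54  59]
 [ 41  38  34  34  64  85  95 108 109 100  90  50  51  56  57  55  53  62]
 [ 38  37  37  32  68  85  97 108 108 100  71  56  49  56  60  53  55  59]
 [ 40  39  40  37  75  91 106 114 113 103  68  50  50  56  58  51  53  71]
 [ 33  34  33  35  39  37  39  42  56  56  57  63  46  58  58  58  60  55]]
[ 0.55806869 -0.17375863 -0.10873737] [-0.2   0.12  0.35  0.46 -0.15 -0.21  0.01  0.7   0.95 -0.25  0.51 -0.19
 -0.2 ]
scene [ 0.55817437 -0.17331154 -0.09075354] [-0.23 -0.06 -0.02  0.03 -0.14 -0.14  0.  ]
top [ 0.55798452 -0.17451028 -0.11878774] [ 0.26  0.71  0.19  0.77 -0.19 -0.19]
```

```bash
python3 - <<'E'
from h import *
rel([.558,-.1735,.29],[np.pi,0,-.1])
E
python3 -m jog '[[0,0.02,0,0,0,0.01,-1],[0.001,0.05,0,0,0,0.02,-1],[0.002,0.09,0,0,0,0.03,-1],[0.003,0.13,0.002,0,0,0.04,-1],[0.004,0.17,0.004,0,0,0.05,-1],[0.004,0.21,0.006,0,0,0.06,-1],[0.005,0.25,0.008,0,0,0.07,-1],[0.005,0.28,0.009,0,0,0.074,-1],[0.005,0.3,0.01,0,0,0.074,-1],[0.005,0.31,0.01,0,0,0.074,-1],[0.0055,0.314,0.01,0,0,0.074,-1],[0.0055,0.314,0.01,0,0,0.074,-1],[0.0055,0.314,0.01,0,0,0.074,-1]]' 50
python3 - <<'E'
from h import *
snap('scene','s8.png');snap('top','t8.png')
rel([.558,-.1735,.24],[np.pi,0,-.1])
E
```

```text
row [0.0056 0.3141 0.0095] [-0.0006  0.0012  0.0746] angdeg 6.714321191130135
time_s: 10.45
ee_pos: [0.558, -0.1725, 0.2895]
eef_rot: [-3.141, 0.002, -0.098]
force: [-1.1, 0.3, -4.8]
grip_width: 0.0396
row [0.0002 0.001  0.0496] [-0.0005  0.0011  0.0013] angdeg 0.15882729943289697
```

View pics/s8.png

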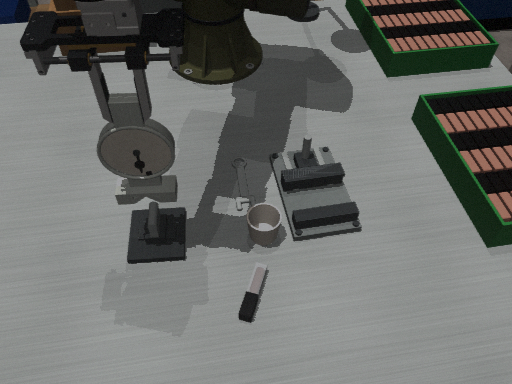

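The gauge is above the stud, with its foot at (147,190) and the ridge at (153,217). I'll go down to just above contact and look again.

```bash
python3 -m jog '[[0,0.001,0.015,0,0,0,-1],[0,0.001,0.03,0,0,0,-1],[0,0.001,0.042,0,0,0,-1],[0,0.001,0.05,0,0,0,-1],[0,0.001,0.055,0,0,0,-1],[0,0.001,0.056,0,0,0,-1],[0,0.001,0.056,0,0,0,-1],[0,0.001,0.056,0,0,0,-1]]' 50
python3 - <<'E'
from h import *
snap('scene','s9.png')
s=cv2.imread('pics/s9.png'); a=cv2.resize(s[80:280,80:220],None,fx=3,fy=3,interpolation=cv2.INTER_CUBIC); a=np.clip((a/255.)**(1/1.6)*255,0,255).astype('uint8'); cv2.imwrite('pics/c9.png',a)
o=status.get_obs(); print(o['ee_pos'],o['force'],o['moment'])
E
```

```text
time_s: 11.35
ee_pos: [0.558, -0.1735, 0.2342]
eef_rot: [-3.141, 0.001, -0.098]
force: [0.2, 0.7, -3.7]
grip_width: 0.0394
[ 0.5579797  -0.17357548  0.23417009] [-1.4277488  -0.19115843 -3.80066305] [ 0.06271503  0.01446795 -0.06292577]
```

View pics/c9.png

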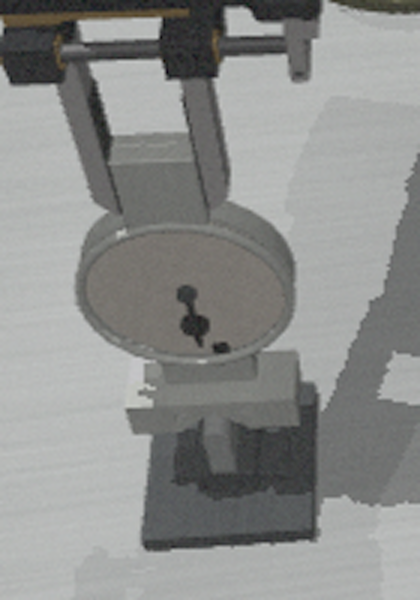

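The V straddles the bar: the bar end is at about (220,450) in the crop, and the notch is centred there. Now I'll lower the gauge onto it.

```bash
python3 -m jog '[[0,0,0.004,0,0,0,-1],[0,0,0.007,0,0,0,-1],[0,0,0.01,0,0,0,-1],[0,0,0.012,0,0,0,-1],[0,0,0.0135,0,0,0,-1],[0,0,0.0135,0,0,0,-1],[0,0,0.0135,0,0,0,-1],[0,0,0.0135,0,0,0,-1]]' 50
python3 - <<'E'
from h import *
o=status.get_obs(); print(o['ee_pos'],o['force'],o['moment'])
E
```

```text
time_s: 12.2
ee_pos: [0.558, -0.1738, 0.2209]
eef_rot: [-3.141, 0.0, -0.098]
force: [0.0, -1.3, 0.9]
grip_width: 0.04
[ 0.55800215 -0.17376024  0.22092951] [ 0.02162778 -1.27887426  0.93104251] [-0.78009249  0.32899257  0.03620257]
```

The force changed from -4.5 N to +0.9 N, so about 5.4 N is on the spring. That is 3.6 mm of press, which matches the height. Next I'll work out the arc about the bar for a tilt of roughly 0.24 rad.

```bash
python3 - <<'E'
from h import *
o=status.get_obs(); R0=R.from_euler('xyz',o['eef_rot']); p=o['ee_pos']
ax=np.array([np.cos(-.1),np.sin(-.1),0]); N=np.array([.5580,-.1738,p[2]-.1595])
for a in (.05,.1,.15,.2,.24):
    Q=R.from_rotvec(-a*ax); rel(N+Q.apply([0,0,.1595]),Rt=Q*R0)
E
```

```text
row [ 0.     -0.0079  0.0002] [-0.0318 -0.0001  0.    ] angdeg 2.8647889756541147
row [ 0.     -0.0159  0.0008] [-0.0637 -0.0001  0.    ] angdeg 5.729577951308233
row [ 0.     -0.0238  0.0018] [-0.0955 -0.0002  0.    ] angdeg 8.594366926962348
row [ 0.0001 -0.0316  0.0032] [-1.273e-01 -2.000e-04  1.000e-04] angdeg 11.459155902616466
row [ 0.0001 -0.0379  0.0046] [-1.528e-01 -3.000e-04  1.000e-04] angdeg 13.750987083139758
```

```bash
python3 -m jog '[[0,-0.0039,0,-0.0159,0,0,-1],[0,-0.0079,0.0002,-0.0318,0,0,-1],[0,-0.0119,0.0004,-0.0478,0,0,-1],[0,-0.0159,0.0008,-0.0637,0,0,-1],[0,-0.0198,0.0012,-0.0796,0,0,-1],[0,-0.0238,0.0018,-0.0955,0,0,-1],[0,-0.0277,0.0025,-0.1114,0,0,-1],[0,-0.0316,0.0032,-0.1273,0,0,-1],[0,-0.0348,0.0039,-0.14,0,0,-1],[0,-0.0379,0.0046,-0.1528,0,0,-1],[0,-0.0379,0.0046,-0.1528,0,0,-1],[0,-0.0379,0.0046,-0.1528,0,0,-1],[0,-0.0379,0.0046,-0.1528,0,0,-1]]' 50
python3 - <<'E'
from h import *
o=status.get_obs(); print(o['ee_pos'],o['force'],o['moment'])
Rm=R.from_euler('xyz',o['eef_rot']); print('notch if no slip',o['ee_pos']+Rm.apply([0,0,.1595]))
E
python3 -m jog '[[0,0,0,0,0,0,-1],[0,0,0,0,0,0,-1],[0,0,0,0,0,0,-1],[0,0,0,0,0,0,-1],[0,0,0,0,0,0,-1],[0,0,0,0,0,0,-1],[0,0,0,0,0,0,-1],[0,0,0,0,0,0,-1],[0,0,0,0,0,0,-1],[0,0,0,0,0,0,-1]]' 50
python3 - <<'E'
from h import *
snap('scene','s10.png');snap('top','t10.png')
s=cv2.imread('pics/s10.png'); a=cv2.resize(s[95:245,90:210],None,fx=4,fy=4,interpolation=cv2.INTER_CUBIC); a=np.clip((a/255.)**(1/1.6)*255,0,255).astype('uint8'); cv2.imwrite('pics/c10.png',a)
E
```

```text
time_s: 13.5
ee_pos: [0.5617, -0.1361, 0.2164]
eef_rot: [2.902, 0.0, -0.098]
force: [0.3, -1.7, 0.8]
grip_width: 0.0396
[ 0.56174843 -0.13612658  0.21638003] [ 0.31426102 -1.68014665  0.76723846] [-0.51204875 -0.01883953  0.0396234 ]
notch if no slip [ 0.55798694 -0.17373568  0.06142307]
time_s: 14.5
ee_pos: [0.5617, -0.1361, 0.2164]
eef_rot: [2.902, 0.0, -0.098]
force: [0.2, -2.0, 0.2]
grip_width: 0.0397
```

View pics/c10.png

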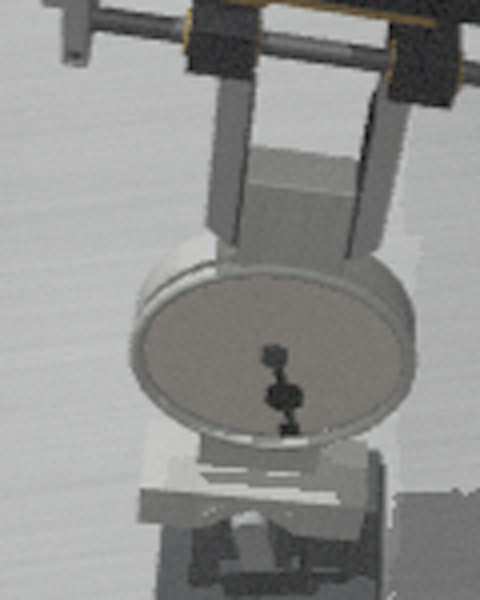

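View pics/s10.png

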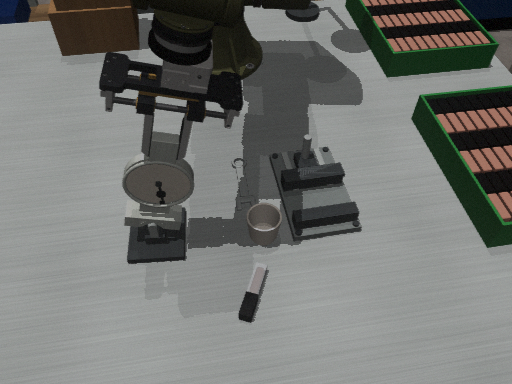

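The pointer tip lies over the index mark, which is at crop (289,431). I'll quantify the remaining error with the gauge's known pose.

```bash
python3 - <<'E'
from h import *
from scipy.ndimage import center_of_mass
s=load('s10.png'); g=cv2.cvtColor(s['image'],cv2.COLOR_RGB2GRAY); print(g[180:208,150:174])
o=status.get_obs(); Rm=R.from_euler('xyz',o['eef_rot']); B=Rm.as_matrix()
gx=B[:,0]; gy=-B[:,1]; gz=-B[:,2]
piv=o['ee_pos']+.061*B[:,2]+.0115*gx
print('tilt',np.arctan2(gy[2],np.hypot(gy[0],gy[1])))
q=lambda a,r=.044:proj(s,piv+r*(np.sin(a)*gy-np.cos(a)*gz)).round(1)
print('piv',proj(s,piv)); 
for a in (.16,.2,.24,.28,.32): print(a,q(a,.025),q(a),q(a,.047))
E
```

```text
[[ 75  74  76  74  73  76  78  73  76  73  78  75  79  75  73  78  77  76
   75  79  73  78  75  75]
 [ 71  75  75  74  72  65  46  47  39  40  64  74  75  76  74  76  75  76
   76  75  73  74  76  79]
 [ 71  70  73  73  68  54  26  31  34  26  30  40  74  78  77  76  77  74
   74  74  77  74  74  74]
 [ 76  76  79  75  71  54  28  25  23  30  25  32  76  73  75  78  76  76
   76  76  73  75  74  76]
 [ 79  75  75  74  70  45  28  26  28  26  28  33  73  73  77  76  78  75
   75  77  77  74  72  77]
 [ 73  78  79  72  72  44  26  25  27  21  21  36  75  76  76  76  76  77
   78  77  76  78  76  76]
 [ 76  73  75  74  72  73  45  31  28  28  28  55  76  74  74  77  74  75
   77  75  73  74  78  74]
 [ 71  77  76  75  75  76  74  72  43  20  27  75  73  73  74  75  74  76
   75  74  77  73  74  73]
 [ 75  78  74  76  73  77  79  74  40  17  26  58  76  75  75  74  71  70
   74  73  71  75  75  73]
 [ 74  78  78  74  76  74  75  77  69  15  20  42  73  76  74  73  72  72
   74  72  75  72  73  72]
 [ 77  76  78  72  76  70  77  73  69  23  18  36  60  72  74  71  79  74
   73  79  75  7
[... 1320 characters left out ...]
91]
 [155 155 144  87  85  83  85  81  83  85  56  77  88  84  89  92 106  85
   89  93  91  91  91  86]
 [114 127 125  93  90  98 102 102 104 105 125 164 168 167 162 160 146  94
   91  83  81  79  70  75]
 [ 59  61  72  79  92 105 106 112 112 115 115 117 113 110 104  95  89  70
   66  62  73  68 100  94]
 [ 66  68  64  65  56  59  62  57  49  55  59  55  51  49  57  58  68  64
   65  67  91  95  97  92]]
tilt -0.23926971799522698
piv [157.96799817 186.00325899]
0.16 [158.9 196. ] [159.6 203.3] [159.8 204.4]
0.2 [159.6 196. ] [160.7 203.3] [160.9 204.4]
0.24 [160.2 196. ] [161.8 203.2] [162.1 204.3]
0.28 [160.8 195.9] [162.9 203.2] [163.2 204.3]
0.32 [161.4 195.9] [163.9 203.1] [164.3 204.2]
```

```bash
for i in 1 2 3 4; do python3 -m jog '[[0,0,0,0,0,0,-1],[0,0,0,0,0,0,-1]]' 50 | grep -E 'ee_pos|force'; done
python3 - <<'E'
from h import *
snap('scene','s11.png'); s=load('s11.png'); a=load('s10.png')
d=cv2.absdiff(s['image'],a['image'])[170:210,120:200]; print('dial diff max/mean',d.max(),d.mean())
c=snap('top','t11.png')
E
```

```text
ee_pos: [0.5617, -0.1361, 0.2164]
force: [-0.1, -1.9, 1.2]
ee_pos: [0.5617, -0.1361, 0.2164]
force: [0.1, -1.2, 0.5]
ee_pos: [0.5618, -0.1361, 0.2164]
force: [-0.7, -1.3, -0.7]
ee_pos: [0.5617, -0.1361, 0.2164]
force: [0.8, -2.3, 0.7]
dial diff max/mean 15 2.1433333333333335
```

View pics/t11.png

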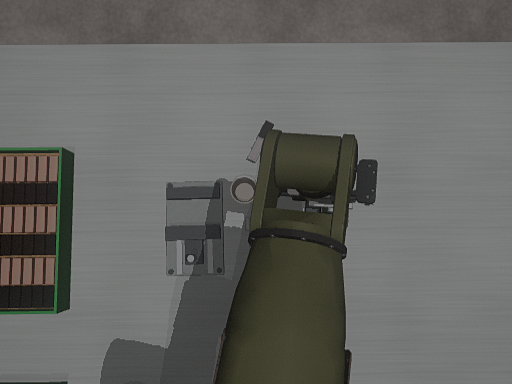

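The top view shows the jaw open with the post at (190,259), and the cup and tube where they were. The dial picture isn't changing, so the pointer is at rest. The force has risen about 5 N from hanging, which is roughly 3.4 mm of press. I'll hand it in.

```bash
python3 - <<'E'
from h import *
print(ctrl.hand_in()); o=status.get_obs(); print(o['time_s'],o['grip_width'])
E
```

```text
the job is handed in; nothing more can be done
None
the job is handed in; nothing more can be done
```

I handed the job in at about 15.5 s, with the gripper still holding the gauge on the ridge and the pointer on the index mark. No verdict was reported.

**What I did:** I pulled the vise jaw back about 28 mm by its post and gripped the gauge by the 40 mm width of its tab. I lifted it 120 mm, lowered the notch upright onto the ridge until it gave, then tilted it 0.24 rad about the bar towards the gauge's +y.

**Last checks:**
- **Pointer:** the tip is about 1 mm from the middle of the mark, against a limit of 4 mm. I read the mark at 0.225–0.24 rad. Two pictures about 1 s apart show no change in the dial, so the pointer is at rest.
- **Ridge:** the force rose about 5 N from hanging, which is about 3.4 mm of press; the tool height gives about 3.6 mm. By the tool pose the notch is within about 1 mm of where I measured the bar.
- **Grip:** the fingers measure 39.7 mm on the 40 mm tab, with the grip set to 50 N.
- **Vise and surroundings:** the jaw is still open, and the cup and tube look untouched. The wrench is hidden by the arm in the last top view, but nothing came near it.

**Small disagreements:**
- **Side force:** about 1–2 N remains at the ridge, from a slight offset across the bar.
- **Dial pivot:** it appears about 2.6 pixels higher in the picture than predicted, up from about 1.5 before the grasp. That could be calibration error, or the gauge having slipped 1–2 mm in the grip. The press force still held.

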